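# Shift the turntable drive through its gate into the cross-marked gear

## Task

The motorised modelling turntable is parked, its gear lever standing in the one slot that has no mark. With a fingertip or the outside of the shut fingers, push the lever gently out of that slot, along the cross channel of the gate and fully home into the slot marked with the plus-shaped cross, without putting it into any other marked slot on the way. Only push: do not pinch the lever or pull its grip upward, leave the ear stand on the wheel and all the other things where they are, and take the hand away at the end.

Things in the scene. Friction and masses are not known exactly. Their poses are not given: they have to be found in the camera images.
- drive: Grey drive box of the turntable, 150 (x) by 170 (y) by 100 mm high, fixed to the table; origin on the table under its centre, x away from the robot, y left, turned up to 0.3 rad either way. Its top is a bare metal gate plate. The rod of the gear lever tilts in any direction about a pivot 2 mm above this origin.
- gate_centre (a point): Centre of the gate, on the plate's top, 100 mm up. In the drive's frame (mm, from here) the cross channel runs along y at x = 0 from y = -32 to +32 (rod centre lines). Working slots run from it along x: at y = 0 (middle) and y = -32 (right), one toward -x and one toward +x each. Every slot ends where the rod stands at 28 mm from the channel's centre line.
- park_end (a point): End of the unmarked park slot, at x = -28, y = +32 mm from the gate's centre: the only slot at y = +32, running toward -x; opposite it the channel is closed. The lever starts in it, part way or fully in. All slots and the channel are 14 mm wide (2 mm play each side of the rod); the 18 mm wide teeth between slots have round tips.
- lever_gate (a point): Point on the axis of the lever's 10 mm steel rod at gate height, 101 mm from the pivot. Its x, y in the drive's frame tell where in the gate the lever stands (to about 2 mm). The lever stays where it is left: friction only, some 2 to 4 N at the grip to move it, no springs or detents; the gate's walls stop it.
- lever_grip (a point): Centre of the lever's polished (slippery) black cylindrical grip, 22 mm in diameter, 50 mm long (125 to 175 mm from the pivot; this point at 150 mm): 152 mm up when upright, about 138 mm in a corner slot's end. It moves about 1.5 times as far as the rod does in the gate: some 48 mm between neighbouring columns, some 42 mm from the channel to a slot's end.
- wheel_top (a point): Centre of the top of the turntable's 150 mm metal wheel, 155 mm behind the box's centre (+x) and 45 mm up; the ear stand stands on it.
- sel_grip (a joint): How far the lever's spring-loaded grip is pulled up along the rod (m): 0 at rest, 0.015 at most; 6 N starts to raise it. It must not be pulled up.
- mark_cross: The mark wanted: a flat black plus-shaped cross, 24 mm across, 2 mm thick, on the gate plate, just outside the end of its slot; origin at its centre. Every mark lies on the line of its slot, 48 mm from the cross channel's centre line. The four marks are found in any arrangement at the four ends of the middle and the right slots.
- mark_disc: Another slot's mark: flat black round disc, 21 mm, origin at its centre.
- mark_bar: Another slot's mark: flat black single bar, 24 mm along the drive's y, 7 mm wide, origin at its centre.
- mark_chevron: Another slot's mark: flat black chevron (V), about 26 by 17 mm, origin near its centre.
- stand_b: Black stand with a pale ear on its face, 65x70x116 mm, loose on the wheel behind the box; origin at the centre of its underside, 45 mm up. Leave alone.
- wax_block: Red carved wax block, 36x50x22 mm, loose, left of the box; leave alone.
- ear_cast: Ear cast lying on its back, 69x35x17 mm, loose, right of the box; leave alone.
- tool_loop: Wooden modelling tool with a wire loop, 17x171x12 mm, loose, in front of the box; leave alone.
- jar: Small jar with a black screw lid, 58 mm in diameter, 69 mm high, loose, left behind the box; leave alone.

How it is judged:
By the outcome, as a careful person would: the job done as asked, in the order asked, and still so for the second after the job is handed in, with the robot touching nothing.
It also fails if it takes over 72 s, if anything falls off the work surface, if the arm or the gripper's body presses on something with over 40 N, if the wrist force passes 120 N, or if a joint passes its speed limit or range.

## Robot

A 6-joint arm with a two-finger parallel gripper is mounted at the origin on a cart in front of the work surface, level with it; the furniture and walls round the work are solid. World frame = base frame: x ahead of the robot, y to its left, z up, the work surface at z = 0. Lengths are in mm, angles in rad, forces in N, time in s.
With the tool pointing down it reaches from about 350 to 975 mm from the base axis. Payload 7.1 kg.
Tool frame: the origin (TCP) lies midway between the tips of the shut fingers; the grasp point (between the pads) lies 19 mm behind it (ctrl.grasp_offset is the distance from the TCP to the grasp point, in mm); z points along the fingers, y is the line along which they close (so a half turn about z gives the same grasp; the last joint's range is limited). The gripper opens to 88 mm and grips with 3 to 60 N. Pads are 20 mm wide; open, the fingers measure 115 mm over their backs; the gripper's body (75 mm by 178 mm) begins 61 mm behind the grasp point.
Start: joints at [-1.138, 0.423, 1.63, -0, 1.089, -0.019], TCP at [272.88, -562.264, 222.675] pointing down, gripper open.
Joint ranges: [-3, 3], [-0.9, 2.11], [0.09, 2.58], [-1.31, 4.45], [0.11, 2.69], [-2.54, 2.54]. Speed limits (rad/s): [2.39, 2.39, 3.01, 3.14, 3.14, 3.14].

## Interface

Orientations are given as a rotation vector (axis times angle).
In Python, from workcell import ctrl gives the robot as it stands. The module is installed in compiled form; this text tells all that it offers.
- The arm moves only by the tool servo_tool, never from a script. Its argument "rows" is a list of rows, each a list of 7 numbers: the turn, a rotation vector about the tool's x, y, z as a fraction of full scale, then the shift along the tool's x, y, z as a fraction of full scale, then the finger opening in mm, from 0 to 87.8. A call has 1 to 10 rows; each row is the pose to reach, as a shift and turn from the pose commanded when the call began, along the tool's axes at that moment; what a row does not reach only later rows make up. Full scale, the value 1, is 20 cm for a shift and 1.5 rad for a turn. A row lasts 1/8 s, in which the tool goes at most 62.5 mm and 10.7 degrees, less where a joint would pass 70% of its speed; a pose out of reach is approached as far as the arm can. A call with a number of a shift or a turn outside -1 to 1 is refused whole. A call with a gripper value outside its range is refused whole. The fingers move at their own pace and stop on an object; the grip force is fixed at half the most. Time passes only in rows, so rows that repeat a pose let the fingers close. It gives the time, the measured TCP pose, the force, the opening and the grip force at its end, in the units of the state.
- ctrl.get_obs(): the state, without advancing time (a new reading comes with each control period).
- ctrl.get_image(name): name is "scene" or "side" or "wrist"; returns (picture, depth): 400x640x3 uint8, red, green, blue; 400x640 float32, mm along the optical axis (not along the pixel's ray), 0 where there is no reading.
- ctrl.camera_info(name): a dict with "intrinsics" (3x3 intrinsics, pixels), "k1" (the pictures are not rectified: a ray, as slopes to the right and down, at radius r is drawn at 1 + k1 r^2 times it, then the intrinsics apply), "R" (3x3) and "t" (3): a world point X has camera coordinates R X + t. Camera axes: x right, y down, z forward; pixel columns grow to the right and rows downward; lengths in mm; the calibration is good to about 2 mm. A picture is of the moment at which its call begins: read the wrist's pose just before it. camera_info takes no time and is no camera call; for the wrist camera it gives the pose at the moment of the call.
- ctrl.close_job(): hands the job in; it is judged then, once.
The state is a dict: "t": time; "qpos": joint angles; "qvel": joint speeds; "joint_torque": joint torques, N m; "ee_pos": TCP position; "orientation": TCP orientation; "ft_force": force on the tool from outside, world axes, zero at the start; "moment": the same for the moment, N m; "width": finger opening in mm; "grasp_force": force on a finger pad.
Only numpy, scipy, OpenCV 4.12 (cv2) and the standard library are available. Lean on these libraries where they do the work, as an engineer would, in place of code of your own. Each camera call takes 0.05 s, during which the arm holds its last target. There are 200 camera calls.

## Working session

There is one attempt and no reset: what is moved stays moved. The work goes in short steps, Python scripts to look and compute and a tool call to move; the robot and the scene stay as the last step left them, time stands still between calls to the robot, and variables do not carry over. Pictures are saved under pics/ and viewed, at most 10 in all, crops included, and the job is handed in when it is done.

Besides the shell and the picture viewer there is one more tool, called after "Call:" as a command line: name --pt "numbers of a row" for each row, then --argument value for the rest. servo_tool: Moves the arm, as the interface text tells. Its arguments: {"type":"object","properties":{"rows":{"type":"array","items":{"type":"array","items":{"type":"number"}}}},"required":["rows"]}

```bash
mkdir -p pics
cat > h.py <<'E'
import numpy as np, cv2
from workcell import ctrl
from scipy.spatial.transform import Rotation as Rn
def info(n):
    c=ctrl.camera_info(n); return np.array(c["intrinsics"]),c["k1"],np.array(c["R"]),np.array(c["t"])
def ray(cam,px):
    K,k1,R,t=cam
    d=np.array([k1,0,0,0,0.]) 
    p=cv2.undistortPoints(np.array([[px]],float),K,d)[0,0]
    return -R.T@t, R.T@np.array([p[0],p[1],1.])
def onz(cam,px,z):
    o,d=ray(cam,px); return o+d*(z-o[2])/d[2]
def proj(cam,X):
    K,k1,R,t=cam
    return cv2.projectPoints(np.array(X,float).reshape(-1,1,3),cv2.Rodrigues(R)[0],t,K,np.array([k1,0,0,0,0.]))[0][:,0]
E
python3 - <<'E'
from h import *
for n in("scene","side"):
    p,d=ctrl.get_image(n); cv2.imwrite(f"pics/{n}0.png",p[:,:,::-1]); np.savez(f"{n}0.npz",p=p,d=d)
    K,k1,R,t=info(n); print(n,K[0,0],k1,-R.T@t,R[2])
o=ctrl.get_obs(); print(o["t"],o["ee_pos"],o["orientation"],o["ft_force"],ctrl.grasp_offset)
E
```

```text
scene 373.7726540086037 -0.018987134300168566 [ 150.85808217 -426.39412198  647.34312389] [ 0.48801517  0.6203203  -0.61403902]
side 425.91077867134203 0.018445065827438833 [240.52130937 714.16182213 597.82857047] [ 0.37284107 -0.74299506 -0.5558308 ]
0.1 [ 272.6919516  -561.8380153   222.01379754] [-3.06051328e+00 -7.03382133e-01  4.47970986e-04] [ 0.05721761  0.21162248 -0.16278662] 18.700000000000003
```

View pics/scene0.png

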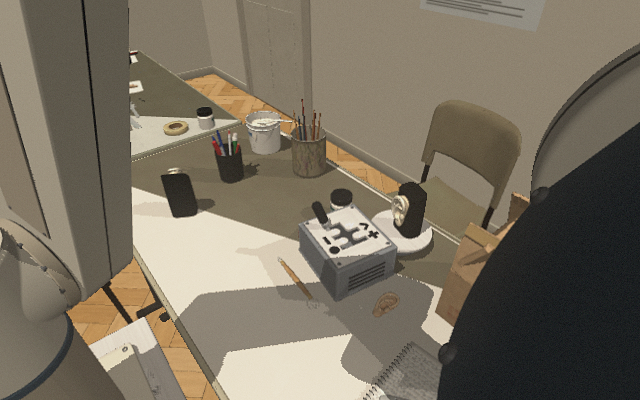

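View pics/side0.png

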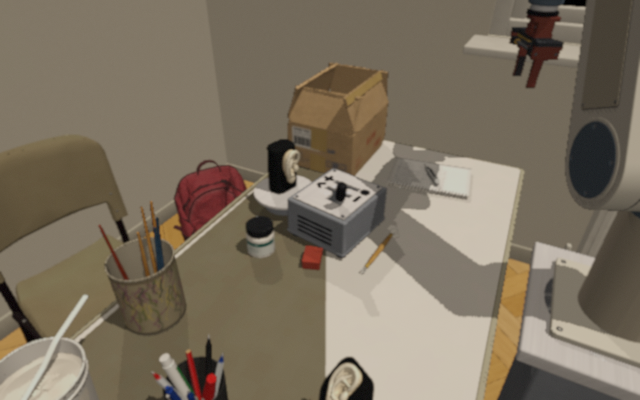

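Scene view: the box plate spans about (300–395, 205–265), with the lever near (322,212). A plus-like mark shows near (373,234). I'll enlarge both views to check.

Run:
```python
from h import *
a=np.load("scene0.npz")["p"][190:305,285:445,::-1]; b=np.load("side0.npz")["p"][160:260,275:400,::-1]
cv2.imwrite("pics/c.png",np.vstack([cv2.resize(a,(416,299),interpolation=cv2.INTER_CUBIC) if 0 else cv2.resize(a,(800,575),interpolation=cv2.INTER_CUBIC)]))
cv2.imwrite("pics/c2.png",cv2.resize(b,(750,600),interpolation=cv2.INTER_CUBIC))
```

```text
(no output)
```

View pics/c.png

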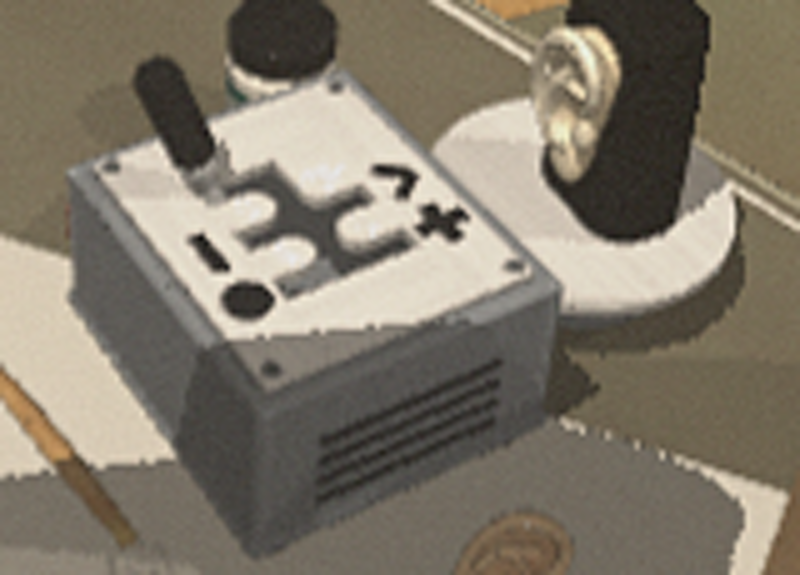

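View pics/c2.png

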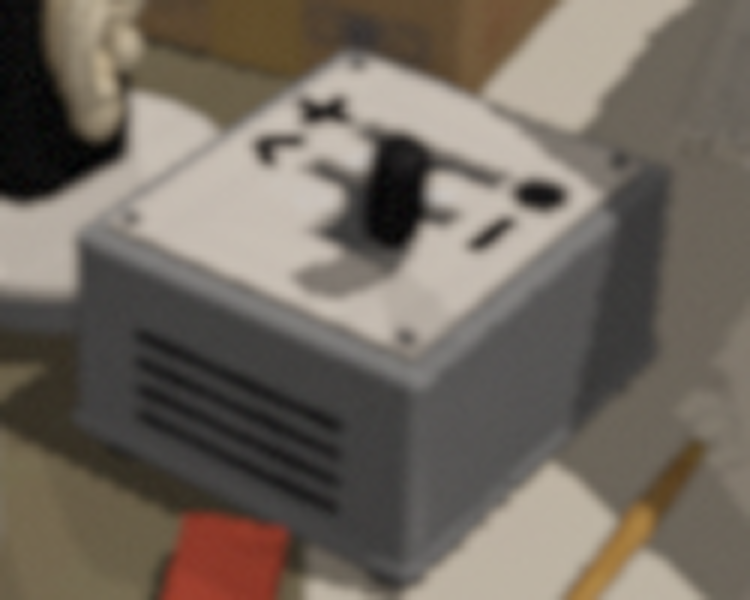

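The cross is on the +x, right slot, with the disc at −x right, the bar at −x middle and the chevron at +x middle. So the lever must go +x out of park, then −y along the whole channel, then +x into the cross slot.

Run:
```python
from h import *
S=info("scene"); D=info("side")
s=lambda u,v:((u+.5)/5-.5+285,(v+.5)/5-.5+190)
d=lambda u,v:((u+.5)/6-.5+275,(v+.5)/6-.5+160)
loc=np.array([[48,-32],[-48,-32],[-48,0],[48,0.]])
ms=[(441,223),(248,299),(209,252),(395,180)]; md=[(324,108),(540,194),(490,234),(278,149)]
for nm,c,f,m in(("sc",S,s,ms),("sd",D,d,md)):
    W=np.array([onz(c,f(*p),102)[:2] for p in m])
    A=loc-loc.mean(0);B=W-W.mean(0)
    th=np.arctan2((A[:,0]*B[:,1]-A[:,1]*B[:,0]).sum(),(A*B).sum())
    R=np.array([[np.cos(th),-np.sin(th)],[np.sin(th),np.cos(th)]])
    c0=W.mean(0)-R@loc.mean(0); print(nm,W.round(1).tolist(),"centre",c0,"th",th,"res",(B-A@R.T).round(1).tolist())
def tri(a,b):
    o1,d1=ray(S,s(*a));o2,d2=ray(D,d(*b))
    k=np.linalg.lstsq(np.c_[d1,-d2],o2-o1,rcond=None)[0]
    p,q=o1+d1*k[0],o2+d2*k[1]; return (p+q)/2,np.linalg.norm(p-q)
for a,b in(((172,115),(397,193)),):
    g,e=tri(a,b); print("grip",g,e, "local",R.T@(g[:2]-c0))
```

```text
sc [[599.0, -35.2], [505.9, -18.0], [511.0, 13.3], [602.9, -2.8]] centre [557.46603943   5.0830317 ] th -0.17435240235495783 res [[-0.2, -0.4], [1.3, 0.1], [0.8, -0.1], [-1.8, 0.4]]
sd [[600.4, -35.5], [505.2, -17.8], [510.8, 14.5], [602.4, -1.1]] centre [557.38785542   5.80144322] th -0.1696074546614705 res [[1.1, -1.6], [0.5, -0.2], [0.7, 0.6], [-2.3, 1.2]]
grip [527.5727817   58.55693652 138.95310854] 0.3208424577428621 local [-38.29214748  46.96586138]
```

Call:
servo_tool --pt "0 0 -0.12 0.2 -0.2 -0.15 0" --pt "0 0 -0.24 0.4 -0.4 -0.15 0" --pt "0 0 -0.36 0.6 -0.6 -0.15 0" --pt "0 0 -0.48 0.76 -0.79 -0.15 0" --pt "0 0 -0.6 0.76 -0.79 -0.15 0" --pt "0 0 -0.631 0.76 -0.79 -0.15 0" --pt "0 0 -0.631 0.76 -0.79 -0.15 0"

```text
t: 0.98
ee_pos: [340.6, -353.5, 252.5]
orientation: [-2.404, -2.021, 0.0]
ft_force: [0.3, 0.8, 0.3]
width: 21.4
grasp_force: 0.0
```

```bash
cat >> h.py <<'E'
C=np.array([557.4,5.4]); TH=-0.172
M=np.array([[np.cos(TH),-np.sin(TH)],[np.sin(TH),np.cos(TH)]])
def state():
    o=ctrl.get_obs(); p=np.array(o["ee_pos"]); Rt=Rn.from_rotvec(o["orientation"]).as_matrix()
    print("t",round(o["t"],2),"local",(M.T@(p[:2]-C)).round(1),"z",p[2].round(1),"F",np.round(o["ft_force"],1),"w",round(o["width"],1),"q6",round(o["qpos"][5],2))
    yaw=np.arctan2(Rt[1,0],Rt[0,0]); print("yaw err to want",round(np.pi/2+TH-yaw,4),"z",Rt[:,2].round(3)); return p,Rt
def go(x,y,z):
    p,Rt=state(); w=np.r_[C+M@[x,y],z]; print("shift frac",(Rt.T@(w-p)/200).round(3))
E
python3 -c "
from h import *
go(-90,47,250)"
```

```text
t 0.97 local [-152.2 -390.7] z 252.5 F [0.3 0.8 0.3] w 21.4 q6 -0.66
yaw err to want 0.0007 z [-0.  0. -1.]
shift frac [2.189 0.309 0.013]
```

Call:
servo_tool --pt "0 0 0 0.25 0.05 0 0" --pt "0 0 0 0.5 0.1 0 0" --pt "0 0 0 0.75 0.15 0 0" --pt "0 0 0 1 0.2 0 0" --pt "0 0 0 1 0.2 0 0"

```text
t: 1.6
ee_pos: [415.0, -161.3, 252.6]
orientation: [-2.401, -2.025, -0.0]
ft_force: [-0.4, -0.3, -0.3]
width: 0.3
grasp_force: 0.0
```

Call:
servo_tool --pt "0 0 0 0.25 0.02 0 0" --pt "0 0 0 0.5 0.05 0 0" --pt "0 0 0 0.75 0.07 0 0" --pt "0 0 0 1 0.1 0 0" --pt "0 0 0 1.0 0.1 0 0" --pt "0 0 0 1.0 0.1 0 0"

```text
t: 2.35
ee_pos: [468.1, 29.0, 252.4]
orientation: [-2.405, -2.021, 0.002]
ft_force: [0.5, -0.4, 0.6]
width: 0.9
grasp_force: 0.0
```

```bash
python3 -c "
from h import *
go(-90,47,132)
p,d=ctrl.get_image('wrist'); cv2.imwrite('pics/w1.png',p[:,:,::-1])"
```

```text
t 2.35 local [-92.    7.9] z 252.4 F [ 0.5 -0.4  0.6] w 0.9 q6 0.21
yaw err to want 0.0011 z [-0.001 -0.001 -1.   ]
shift frac [0.196 0.01  0.602]
```

View pics/w1.png

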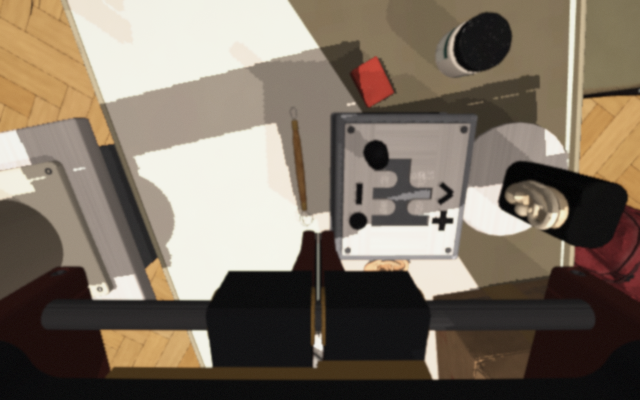

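The wrist view confirms the layout: cross (442,220), disc (357,221), bar (360,193), chevron (445,193), lever grip (377,155). Next I'll descend on the −x side of the grip and push +x.

Call:
servo_tool --pt "0 0 0 0.1 0.0 0 0" --pt "0 0 0 0.196 0.0 0 0" --pt "0 0 0 0.196 0.0 0.2 0" --pt "0 0 0 0.196 0.0 0.4 0" --pt "0 0 0 0.196 0 0.6 0" --pt "0 0 0 0.196 0 0.6 0" --pt "0 0 0 0.196 0 0.6 0"

```text
t: 3.28
ee_pos: [475.9, 67.8, 133.7]
orientation: [2.406, 2.02, 0.001]
ft_force: [0.6, 1.0, -0.5]
width: 0.6
grasp_force: 0.0
```

Call:
servo_tool --pt "0 0 0 0 0.03 0 0" --pt "0 0 0 0 0.06 0 0" --pt "0 0 0 0 0.09 0 0" --pt "0 0 0 0 0.12 0 0" --pt "0 0 0 0 0.15 0 0" --pt "0 0 0 0 0.18 0 0" --pt "0 0 0 0 0.2 0 0" --pt "0 0 0 0 0.2 0 0"

```text
t: 4.28
ee_pos: [514.7, 61.7, 132.5]
orientation: [-2.405, -2.022, 0.0]
ft_force: [-1.3, 0.3, 0.0]
width: 0.2
grasp_force: 0.6
```

```bash
python3 -c "
from h import *
go(-25,47,132)"
```

```text
t 4.28 local [-51.7  48.2] z 132.5 F [-1.3  0.3  0. ] w 0.2 q6 0.27
yaw err to want 0.0005 z [-0. -0. -1.]
shift frac [-0.006  0.134  0.003]
```

Contact is light (about 1.5 N). I'll keep pushing toward the channel.

Call:
servo_tool --pt "0 0 0 0 0.02 0 0" --pt "0 0 0 0 0.04 0 0" --pt "0 0 0 0 0.06 0 0" --pt "0 0 0 0 0.08 0 0" --pt "0 0 0 0 0.1 0 0" --pt "0 0 0 0 0.11 0 0" --pt "0 0 0 0 0.12 0 0" --pt "0 0 0 0 0.13 0 0" --pt "0 0 0 0 0.135 0 0" --pt "0 0 0 0 0.135 0 0"

```text
t: 5.52
ee_pos: [541.2, 57.1, 132.7]
orientation: [2.404, 2.022, 0.0]
ft_force: [-0.5, 0.0, 1.7]
width: 0.6
grasp_force: 0.8
```

```bash
python3 -c "
from h import *
go(-25,47,132)
for n in ('wrist','scene'):
    p,d=ctrl.get_image(n); cv2.imwrite(f'pics/{n}2.png',p[:,:,::-1])
a=cv2.imread('pics/wrist2.png')[60:310,220:570]; b=cv2.imread('pics/scene2.png')[180:305,270:445]
cv2.imwrite('pics/m2.png',np.vstack([cv2.resize(a,(420,300)),cv2.resize(b,(420,300),interpolation=cv2.INTER_CUBIC)]))"
```

```text
t 5.53 local [-24.8  48.2] z 132.7 F [-0.5  0.   1.7] w 0.6 q6 0.26
yaw err to want 0.0005 z [ 0. -0. -1.]
shift frac [-0.006 -0.001  0.003]
```

View pics/m2.png

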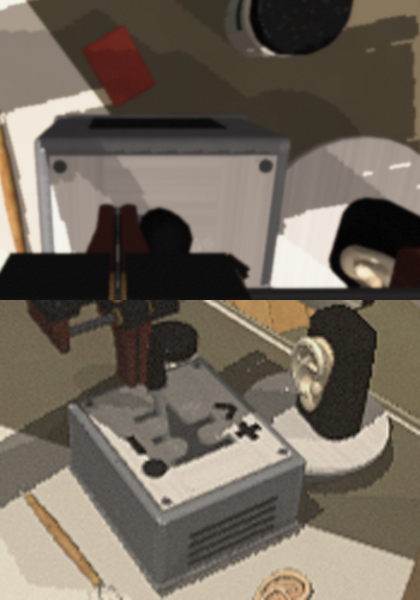

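The finger is against the grip, and the lever is at or near the channel. I'll creep forward until the closed wall answers.

Call:
servo_tool --pt "0 0 0 0 0.005 0 0" --pt "0 0 0 0 0.01 0 0" --pt "0 0 0 0 0.01 0 0"

```text
t: 6.0
ee_pos: [543.2, 56.8, 132.7]
orientation: [2.405, 2.022, 0.0]
ft_force: [-1.6, 1.0, 0.9]
width: 0.4
grasp_force: 0.8
```

Call:
servo_tool --pt "0 0 0 0 0.005 0 0" --pt "0 0 0 0 0.01 0 0" --pt "0 0 0 0 0.01 0 0"

```text
t: 6.38
ee_pos: [545.2, 56.4, 132.6]
orientation: [2.405, 2.022, 0.0]
ft_force: [-2.5, -0.8, 1.4]
width: 0.3
grasp_force: 0.8
```

Call:
servo_tool --pt "0 0 0 0 0.005 0 0" --pt "0 0 0 0 0.01 0 0" --pt "0 0 0 0 0.01 0 0"

```text
t: 6.75
ee_pos: [547.2, 56.1, 132.7]
orientation: [2.404, 2.022, 0.0]
ft_force: [0.0, 0.9, 1.0]
width: -0.1
grasp_force: 0.8
```

```bash
python3 -c "
from h import *
go(-25,47,132)
p,d=ctrl.get_image('side'); b=p[140:260,265:405,::-1]
cv2.imwrite('pics/s3.png',cv2.resize(b,(700,600),interpolation=cv2.INTER_CUBIC))"
```

```text
t 6.75 local [-18.7  48.2] z 132.7 F [0.  0.9 1. ] w -0.1 q6 0.25
yaw err to want 0.0005 z [ 0. -0. -1.]
shift frac [-0.006 -0.031  0.004]
```

View pics/s3.png

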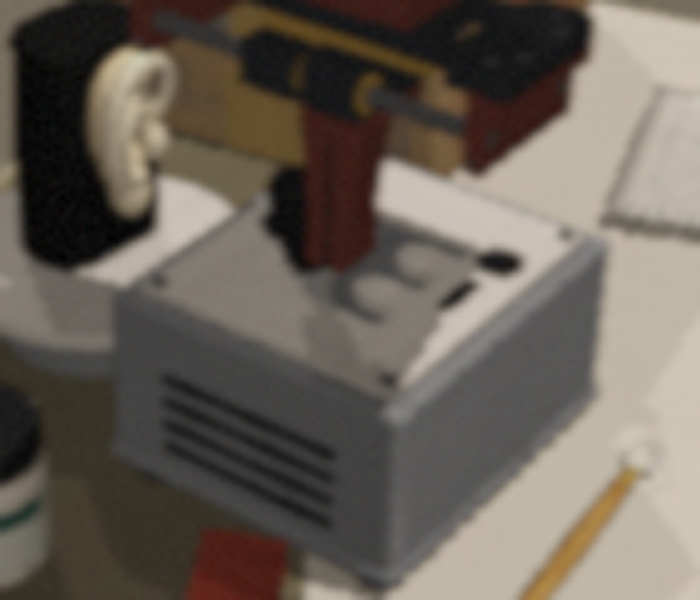

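The finger hides most of the lever here. I'll back off, lift, and go over to the +y side, then measure the grip.

Call:
servo_tool --pt "0 0 0 0 -0.1 0 0" --pt "0 0 0 0 -0.18 0 0" --pt "0 0 0 0 -0.18 -0.25 0" --pt "0 0 0 0 -0.18 -0.5 0" --pt "0 0 0 0.2 -0.1 -0.5 0" --pt "0 0 0 0.4 0.05 -0.5 0" --pt "0 0 0 0.5 0.09 -0.5 0" --pt "0 0 0 0.5 0.09 -0.5 0"

```text
t: 7.8
ee_pos: [581.6, 152.2, 232.1]
orientation: [-2.403, -2.024, 0.002]
ft_force: [-0.5, 0.3, -0.8]
width: 0.3
grasp_force: 0.0
```

```bash
python3 -c "
from h import *
go(0,95,132)
for n in ('side','scene','wrist'):
    p,d=ctrl.get_image(n); cv2.imwrite(f'pics/{n}4.png',p[:,:,::-1])
a=cv2.imread('pics/side4.png')[150:250,275:400]; b=cv2.imread('pics/scene4.png')[190:290,285:410]
cv2.imwrite('pics/m4.png',np.hstack([cv2.resize(a,(400,320),interpolation=cv2.INTER_CUBIC),cv2.resize(b,(400,320),interpolation=cv2.INTER_CUBIC)]))"
```

```text
t 7.8 local [ -1.3 148.7] z 232.1 F [-0.5  0.3 -0.8] w 0.3 q6 0.41
yaw err to want -0.0011 z [-0.001 -0.    -1.   ]
shift frac [-0.268  0.007  0.5  ]
```

View pics/m4.png

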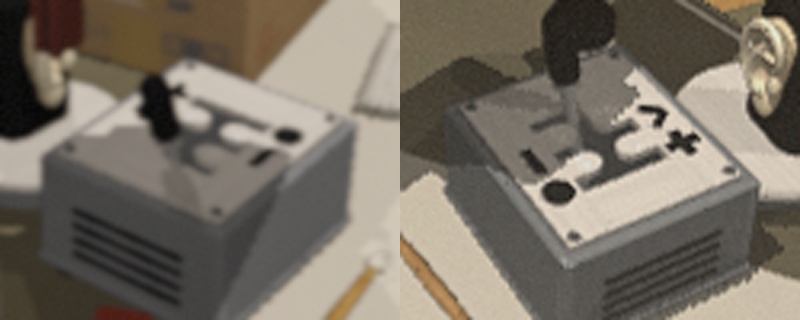

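```bash
python3 -c "
from h import *
S=info('scene');D=info('side')
s=lambda u,v:((u+.5)/3.2-.5+285,(v+.5)/3.2-.5+190)
d=lambda u,v:((u+.5)/3.2-.5+275,(v+.5)/3.2-.5+150)
for a,b in(((160,45),(160,108)),((163,82),(165,135)),((157,8),(155,80))):
    o1,d1=ray(S,s(*a));o2,d2=ray(D,d(*b))
    k=np.linalg.lstsq(np.c_[d1,-d2],o2-o1,rcond=None)[0];p,q=o1+d1*k[0],o2+d2*k[1];g=(p+q)/2
    print(g.round(1),np.linalg.norm(p-q).round(1),'local',(M.T@(g[:2]-C)).round(1))
for r in ((0,48,144),(0,32,101),(3,48,144)):
    X=np.r_[C+M@r[:2],r[2]]; print(r,((proj(S,X)-[285,190])*3.2).round(),((proj(D,X)-[275,150])*3.2).round())
"
```

```text
[566.6  54.  145.6] 1.5 local [ 0.7 49.5]
[565.   46.7 120.1] 1.8 local [ 0.4 42. ]
[568.   60.9 170.6] 4.5 local [ 1.  56.5]
(0, 48, 144) [[158.  48.]] [[160. 108.]]
(0, 32, 101) [[169. 110.]] [[174. 153.]]
(3, 48, 144) [[162.  47.]] [[157. 106.]]
```

The lever sits in the channel (grip at local (0.7, 49)). Next I'll descend on the +y side and push −y.

Call:
servo_tool --pt "0 0 0 -0.13 0.008 0 0" --pt "0 0 0 -0.268 0.008 0 0" --pt "0 0 0 -0.268 0.008 0.2 0" --pt "0 0 0 -0.268 0.008 0.4 0" --pt "0 0 0 -0.268 0.008 0.5 0" --pt "0 0 0 -0.268 0.008 0.5 0" --pt "0 0 0 -0.268 0.008 0.5 0"

```text
t: 8.82
ee_pos: [574.6, 98.0, 133.7]
orientation: [2.405, 2.021, 0.001]
ft_force: [-0.5, 0.1, -0.1]
width: -0.0
grasp_force: 0.0
```

Call:
servo_tool --pt "0 0 0 -0.03 0 0 0" --pt "0 0 0 -0.06 0 0 0" --pt "0 0 0 -0.09 0 0 0" --pt "0 0 0 -0.12 0 0 0" --pt "0 0 0 -0.15 0 0 0" --pt "0 0 0 -0.18 0 0 0" --pt "0 0 0 -0.21 0 0 0" --pt "0 0 0 -0.24 0 0 0" --pt "0 0 0 -0.25 0 0 0" --pt "0 0 0 -0.25 0 0 0"

```text
t: 10.07
ee_pos: [565.6, 48.9, 132.6]
orientation: [-2.405, -2.022, 0.001]
ft_force: [1.2, 0.4, 0.4]
width: 0.5
grasp_force: 0.3
```

```bash
python3 -c "
from h import *
go(0.5,-10,132)"
```

```text
t 10.07 local [ 0.7 44.3] z 132.6 F [1.2 0.4 0.4] w 0.5 q6 0.24
yaw err to want 0.0007 z [-0. -0. -1.]
shift frac [-0.271 -0.001  0.003]
```

Call:
servo_tool --pt "0 0 0 -0.03 0 0 0" --pt "0 0 0 -0.06 0 0 0" --pt "0 0 0 -0.09 0 0 0" --pt "0 0 0 -0.12 0 0 0" --pt "0 0 0 -0.15 0 0 0" --pt "0 0 0 -0.18 0 0 0" --pt "0 0 0 -0.2 0 0 0" --pt "0 0 0 -0.22 0 0 0" --pt "0 0 0 -0.22 0 0 0"

```text
t: 11.2
ee_pos: [558.0, 5.5, 132.5]
orientation: [-2.405, -2.021, 0.001]
ft_force: [0.3, 0.7, -0.4]
width: 0.3
grasp_force: 0.4
```

Call:
servo_tool --pt "0 0 0 -0.02 0 0 0" --pt "0 0 0 -0.04 0 0 0" --pt "0 0 0 -0.06 0 0 0" --pt "0 0 0 -0.07 0 0 0" --pt "0 0 0 -0.07 0 0 0"

```text
t: 11.82
ee_pos: [555.8, -8.2, 132.7]
orientation: [2.405, 2.022, -0.0]
ft_force: [1.3, 0.9, -0.4]
width: 0.7
grasp_force: 0.5
```

Call:
servo_tool --pt "0 0 0 -0.01 0 0 0" --pt "0 0 0 -0.015 0 0 0" --pt "0 0 0 -0.015 0 0 0"

```text
t: 12.2
ee_pos: [555.3, -11.0, 132.7]
orientation: [2.405, 2.022, -0.0]
ft_force: [0.2, 2.3, -0.2]
width: 0.6
grasp_force: 0.8
```

```bash
python3 -c "
from h import *
go(0.5,-19,132)"
```

```text
t 12.2 local [  0.7 -16.5] z 132.7 F [ 0.2  2.3 -0.2] w 0.6 q6 0.13
yaw err to want 0.0005 z [-0. -0. -1.]
shift frac [-0.013 -0.001  0.003]
```

Call:
servo_tool --pt "0 0 0 -0.005 0 0 0" --pt "0 0 0 -0.01 0 0 0" --pt "0 0 0 -0.01 0 0 0"

```text
t: 12.58
ee_pos: [554.9, -13.0, 132.7]
orientation: [2.405, 2.022, -0.0]
ft_force: [0.3, 1.8, 0.0]
width: 0.5
grasp_force: 0.8
```

Call:
servo_tool --pt "0 0 0 -0.005 0 0 0" --pt "0 0 0 -0.01 0 0 0" --pt "0 0 0 -0.01 0 0 0"

```text
t: 12.95
ee_pos: [554.6, -14.9, 132.7]
orientation: [2.405, 2.022, -0.0]
ft_force: [1.7, 1.5, 0.3]
width: 0.5
grasp_force: 0.8
```

Call:
servo_tool --pt "0 0 0 0.15 0 0 0" --pt "0 0 0 0.3 0 -0.2 0" --pt "0 0 0 0.45 0 -0.45 0" --pt "0 0 0 0.65 0 -0.5 0" --pt "0 0 0 0.8 0 -0.5 0" --pt "0 0 0 0.8 0 -0.5 0"

```text
t: 13.7
ee_pos: [582.1, 144.1, 232.8]
orientation: [2.402, 2.025, -0.0]
ft_force: [-0.3, -0.5, -0.5]
width: 0.3
grasp_force: 0.0
```

```bash
python3 -c "
from h import *
go(-80,-47,230)
for n in ('side','scene'):
    p,d=ctrl.get_image(n); cv2.imwrite(f'pics/{n}5.png',p[:,:,::-1])
a=cv2.imread('pics/side5.png')[150:250,275:400]; b=cv2.imread('pics/scene5.png')[190:290,285:410]
cv2.imwrite('pics/m5.png',np.hstack([cv2.resize(a,(400,320),interpolation=cv2.INTER_CUBIC),cv2.resize(b,(400,320),interpolation=cv2.INTER_CUBIC)]))
S=info('scene');D=info('side')
for r in ((0,-48,144),(0,-32,101)):
    X=np.r_[C+M@r[:2],r[2]]; print(r,((proj(S,X)-[285,190])*3.2).round(),((proj(D,X)-[275,150])*3.2).round())
"
```

```text
t 13.7 local [  0.6 140.8] z 232.8 F [-0.3 -0.5 -0.5] w 0.3 q6 0.39
yaw err to want -0.0021 z [ 0. -0. -1.]
shift frac [-0.938 -0.405  0.014]
(0, -48, 144) [[237. 132.]] [[244.  49.]]
(0, -32, 101) [[219. 166.]] [[228. 112.]]
```

View pics/m5.png

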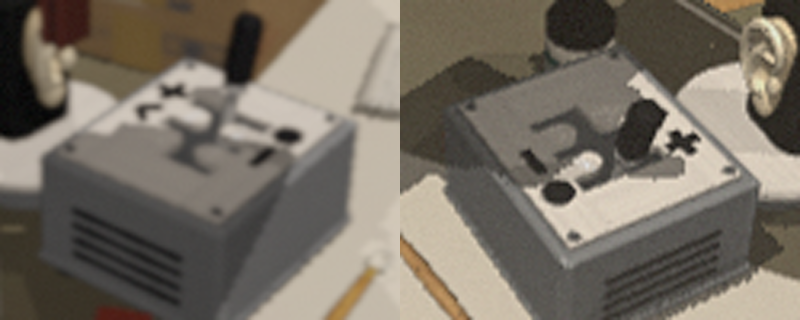

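The lever is at the right end of the channel: side grip centre (240,49) against (244,49) expected, scene (240,130) against (237,132). Now for the −x side and the final push.

Call:
servo_tool --pt "0 0 0 -0.2 -0.1 0 0" --pt "0 0 0 -0.4 -0.2 0 0" --pt "0 0 0 -0.6 -0.3 0 0" --pt "0 0 0 -0.8 -0.405 0 0" --pt "0 0 0 -0.93 -0.405 0 0" --pt "0 0 0 -0.93 -0.405 0.2 0" --pt "0 0 0 -0.93 -0.405 0.4 0" --pt "0 0 0 -0.93 -0.405 0.5 0" --pt "0 0 0 -0.93 -0.405 0.5 0" --pt "0 0 0 -0.93 -0.405 0.5 0"

```text
t: 15.05
ee_pos: [470.6, -27.2, 133.3]
orientation: [2.405, 2.021, 0.001]
ft_force: [0.7, 0.1, 1.1]
width: 0.6
grasp_force: 0.0
```

Call:
servo_tool --pt "0 0 0 0 0.04 0 0" --pt "0 0 0 0 0.08 0 0" --pt "0 0 0 0 0.12 0 0" --pt "0 0 0 0 0.16 0 0" --pt "0 0 0 0 0.2 0 0" --pt "0 0 0 0 0.23 0 0" --pt "0 0 0 0 0.26 0 0" --pt "0 0 0 0 0.29 0 0" --pt "0 0 0 0 0.32 0 0" --pt "0 0 0 0 0.32 0 0"

```text
t: 16.3
ee_pos: [533.5, -37.6, 132.6]
orientation: [-2.404, -2.022, 0.0]
ft_force: [-0.9, -0.0, 0.5]
width: 0.7
grasp_force: 0.4
```

```bash
python3 -c "
from h import *
go(12,-47,132)"
```

```text
t 16.3 local [-16.2 -46.4] z 132.6 F [-0.9 -0.   0.5] w 0.7 q6 0.08
yaw err to want 0.0006 z [-0.  0. -1.]
shift frac [-0.003  0.141  0.003]
```

Call:
servo_tool --pt "0 0 0 0 0.02 0 0" --pt "0 0 0 0 0.04 0 0" --pt "0 0 0 0 0.06 0 0" --pt "0 0 0 0 0.08 0 0" --pt "0 0 0 0 0.1 0 0" --pt "0 0 0 0 0.12 0 0" --pt "0 0 0 0 0.135 0 0" --pt "0 0 0 0 0.135 0 0"

```text
t: 17.3
ee_pos: [560.3, -42.2, 132.7]
orientation: [2.404, 2.022, 0.0]
ft_force: [-1.9, 1.1, 1.0]
width: 0.5
grasp_force: 0.6
```

Call:
servo_tool --pt "0 0 0 0 0.005 0 0" --pt "0 0 0 0 0.01 0 0" --pt "0 0 0 0 0.01 0 0"

```text
t: 17.68
ee_pos: [562.0, -42.5, 132.7]
orientation: [2.404, 2.022, 0.0]
ft_force: [-1.2, 0.6, -0.4]
width: 0.2
grasp_force: 0.8
```

Call:
servo_tool --pt "0 0 0 0 0.005 0 0" --pt "0 0 0 0 0.01 0 0" --pt "0 0 0 0 0.01 0 0"

```text
t: 18.05
ee_pos: [564.0, -42.9, 132.7]
orientation: [2.404, 2.022, 0.0]
ft_force: [-1.9, 0.4, -0.1]
width: 0.8
grasp_force: 0.8
```

Call:
servo_tool --pt "0 0 0 0 0.005 0 0" --pt "0 0 0 0 0.005 0 0"

```text
t: 18.3
ee_pos: [565.0, -43.1, 132.7]
orientation: [2.404, 2.022, 0.0]
ft_force: [-2.4, 0.5, 0.2]
width: 0.9
grasp_force: 0.8
```

Call:
servo_tool --pt "0 0 0 0 0.005 0 0" --pt "0 0 0 0 0.005 0 0"

```text
t: 18.55
ee_pos: [566.0, -43.2, 132.7]
orientation: [2.404, 2.022, 0.0]
ft_force: [-2.4, 0.2, -0.2]
width: 0.4
grasp_force: 0.8
```

Call:
servo_tool --pt "0 0 0 0 0.005 0 0" --pt "0 0 0 0 0.005 0 0"

```text
t: 18.8
ee_pos: [567.0, -43.4, 132.7]
orientation: [2.404, 2.022, 0.0]
ft_force: [-1.2, 0.8, 0.1]
width: 0.6
grasp_force: 0.8
```

Call:
servo_tool --pt "0 0 0 0 0.005 0 0" --pt "0 0 0 0 0.005 0 0"

```text
t: 19.05
ee_pos: [568.0, -43.6, 132.7]
orientation: [2.404, 2.022, 0.0]
ft_force: [-2.7, 0.3, 0.1]
width: 0.4
grasp_force: 0.8
```

Call:
servo_tool --pt "0 0 0 0 0.005 0 0" --pt "0 0 0 0 0.005 0 0"

```text
t: 19.3
ee_pos: [568.8, -43.7, 132.6]
orientation: [-2.404, -2.022, 0.0]
ft_force: [-1.3, 0.6, -0.2]
width: 0.9
grasp_force: 1.1
```

```bash
python3 -c "
from h import *
go(12,-47,132)
S=info('scene');D=info('side')
p,d=ctrl.get_image('scene'); cv2.imwrite('pics/scene6.png',p[:,:,::-1]); q,d=ctrl.get_image('side'); cv2.imwrite('pics/side6.png',q[:,:,::-1])
# black blobs near expected grip
for n,im,c in(('sc',p,S),('sd',q,D)):
    e=[proj(c,np.r_[C+M@[a,-48],z])[0] for a,z in((42,138),(35,140))]; print(n,np.round(e,1).tolist())
    x,y=np.round(e[0]).astype(int); g=im[y-16:y+17,x-14:x+15].max(2); 
    k,l,s,cc=cv2.connectedComponentsWithStats((g<60).astype('u1'))
    for i in range(1,k):
        if s[i,4]>25: print(s[i,:]+[x-14,y-16,0,0,0],(cc[i]+[x-14,y-16]).round(1))
"
```

```text
t 19.3 local [ 19.6 -46.4] z 132.6 F [-1.3  0.6 -0.2] w 0.9 q6 0.07
yaw err to want 0.0005 z [-0.  0. -1.]
shift frac [-0.003 -0.038  0.003]
sc [[376.1, 226.6], [373.3, 227.0]]
[362 211  22  27 301] [371.3 223. ]
sd [[335.5, 162.0], [338.1, 162.2]]
[331 146  20  28 387] [339.9 159.1]
```

Call:
servo_tool --pt "0 0 0 0 0.005 0 0" --pt "0 0 0 0 0.005 0 0"

```text
t: 19.65
ee_pos: [569.3, -43.8, 132.5]
orientation: [-2.404, -2.021, 0.001]
ft_force: [-3.5, 0.6, -0.5]
width: 0.6
grasp_force: 2.2
```

Call:
servo_tool --pt "0 0 0 0 0.005 0 0" --pt "0 0 0 0 0.005 0 0"

```text
t: 19.9
ee_pos: [569.7, -43.9, 132.4]
orientation: [-2.403, -2.021, 0.003]
ft_force: [-6.6, 1.6, 1.4]
width: 0.3
grasp_force: 3.4
```

The force is rising and the tool is lagging its command, so the lever is against the slot end. I'll retreat and look.

Call:
servo_tool --pt "0 0 0 0 -0.1 0 0" --pt "0 0 0 0 -0.3 0 0" --pt "0 0 0 0 -0.4 -0.2 0" --pt "0 0 0 0 -0.4 -0.5 0" --pt "0 0 0 0.25 -0.3 -0.5 0" --pt "0 0 0 0.5 -0.2 -0.5 0" --pt "0 0 0 0.75 -0.1 -0.5 0" --pt "0 0 0 0.95 -0.1 -0.5 0" --pt "0 0 0 0.95 -0.1 -0.5 0"

```text
t: 21.02
ee_pos: [585.3, 149.1, 233.0]
orientation: [2.4, 2.025, 0.005]
ft_force: [0.5, -0.4, -0.3]
width: 0.6
grasp_force: 0.0
```

```bash
python3 -c "
from h import *
state()
S=info('scene');D=info('side')
for n in ('side','scene'):
    p,d=ctrl.get_image(n); cv2.imwrite(f'pics/{n}7.png',p[:,:,::-1])
a=cv2.imread('pics/side7.png')[150:250,275:400]; b=cv2.imread('pics/scene7.png')[190:290,285:410]
cv2.imwrite('pics/m7.png',np.hstack([cv2.resize(a,(400,320),interpolation=cv2.INTER_CUBIC),cv2.resize(b,(400,320),interpolation=cv2.INTER_CUBIC)]))
for r in ((42,-48,138),(37,-48,140),(28,-32,94)):
    X=np.r_[C+M@r[:2],r[2]]; print(r,((proj(S,X)-[285,190])*3.2+[400,0]).round(),((proj(D,X)-[275,150])*3.2).round())
"
```

```text
t 21.02 local [  2.9 146.4] z 233.0 F [ 0.5 -0.4 -0.3] w 0.6 q6 0.4
yaw err to want -0.0027 z [ 0.003  0.001 -1.   ]
(42, -48, 138) [[691. 117.]] [[194.  39.]]
(37, -48, 140) [[685. 117.]] [[200.  38.]]
(28, -32, 94) [[655. 160.]] [[195. 108.]]
```

View pics/m7.png

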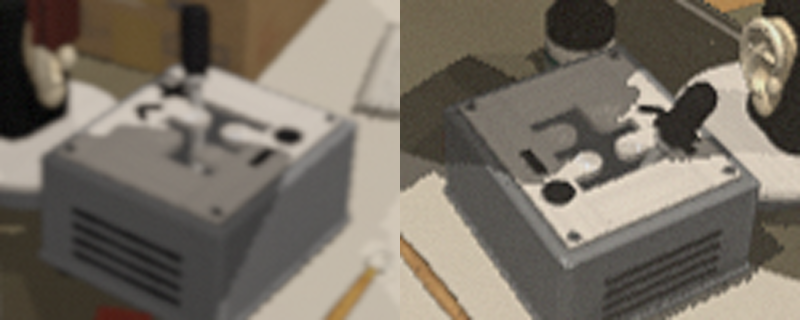

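The grip centre is at side (196,40) and scene about (690,117), which matches the slot-end prediction of (194,39) and (691,117). The hand is clear.

```bash
python3 -c "
from h import *
print(ctrl.close_job())"
```

```text
the job is handed in; nothing more can be done
None
```

The lever was pushed from the park slot along the channel and fully home into the cross-marked slot, the hand was taken clear, and the job is handed in; the final camera views agree, but no verdict was returned.

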